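# Load a filter-patch slide under the microscope's sprung stage clips

### The arm

A 7-joint arm with a two-finger parallel gripper is mounted at the origin on a cart in front of the work surface, level with it; the furniture and walls round the work are solid. World frame = base frame: x ahead of the robot, y to its left, z up, the work surface at z = 0. Lengths are in m, angles in rad, forces in N, time in s.
With the tool pointing down it reaches from about 0.425 to 0.875 m from the base axis. Payload 8.4 kg.
Tool frame: the origin (TCP) lies between the finger pads; the fingertips stand 22 mm ahead of it and the grasp point (between the pads) lies 3 mm ahead of it (nose_length is the distance from the TCP to the fingertips, in m); z points along the fingers, y is the line along which they close (so a half turn about z gives the same grasp; the last joint's range is limited). The gripper opens to 85 mm and grips with 20 to 120 N. Pads are 22 mm wide; open, the fingers measure 114 mm over their backs; the gripper's body (76 mm by 85 mm) begins 54 mm behind the grasp point. The pads swing forward as they close: fully open they stand 13 mm farther back than shut.
Start: joints at [1.216, 0.333, 0.04, 1.465, -0.013, 1.343, -0.059], TCP at [0.164, -0.629, 0.253] pointing down, gripper open.
Joint ranges: [-2.58, 2.58], [-0.38, 2.09], [-1.3, 1.39], [0.25, 2.4], [-1.5, 4.64], [0.08, 2.09], [-2.65, 2.65]. Speed limits (rad/s): [2.22, 2.22, 2.79, 2.79, 3.14, 3.14, 3.14].

### API

Orientations are given as a rotation vector (axis times angle).
In Python, from station import get_state, read_camera, calibration, hand_in, nose_length gives the robot as it stands.
- The arm moves only by the tool arm_command, never from a script. Its argument "series" is one flat list of numbers, 4 for each row, row after row: the shift along the tool's x, y, z in units of 40 mm (1.0 is 40 mm), then the turn about the tool's z in units of 8 degrees (1.0 is 8 degrees). In form: [x, y, z, turn, x, y, z, turn, ...]. A call has 1 to 20 rows; each row is the pose to reach, as a shift and turn from the pose commanded when the call began, along the tool's axes at that moment; what a row does not reach only later rows make up. A row lasts 1/8 s, in which the tool goes at most 62.5 mm and 10.7 degrees, less where a joint would pass 70% of its speed; a pose out of reach is approached as far as the arm can. A call with a gripper value outside its range is refused whole. "gripper" is the closure in counts, from 0 (fully open) to 255 (shut), set as the call begins (left out, the last holds). The fingers move at their own pace and stop on an object; "force" is the grip in N (left out, the last holds). Time passes only in rows, so rows that repeat a pose let the fingers close. It gives the time, the measured TCP pose, the force, the opening and the grip force at its end, in the units of the state.
- get_state(): the state, without advancing time (a new reading comes with each control period).
- read_camera(name): name is "scene" or "top" or "wrist"; returns the picture (400x640x3 uint8, blue, green, red); there is no depth.
- calibration(name): a dict with "fx", "fy", "cx", "cy" (pixels), "position" and "orientation" of the camera in the world. Camera axes: x right, y down, z forward; pixel columns grow to the right and rows downward; lengths in m; the calibration is good to about 2 mm. The wrist camera is an equidistant fisheye: a pixel r from the principal point sees the ray r / f radians off the axis. A picture is of the moment at which its call begins: read the wrist's pose just before it. calibration takes no time and is no camera call; for the wrist camera it gives the pose at the moment of the call.
- hand_in(): hands the job in; it is judged then, once.
The state is a dict: "time": time; "joints": joint angles; "dq": joint speeds; "tau": joint torques, N m; "tool_pos": TCP position; "eef_rot": TCP orientation; "force": force on the tool from outside, world axes, zero at the start; "moment": the same for the moment, N m; "grip_width": finger opening in m; "grasp_force": force on a finger pad.
Only numpy, scipy, OpenCV 4.12 (cv2) and the standard library are available. Lean on these libraries where they do the work, as an engineer would, in place of code of your own. Each camera call takes 0.05 s, during which the arm holds its last target. There are 200 camera calls.

### The job

Take the filter-patch slide from the white tray by its black grip and slide it, rounded edge first, along the microscope stage between the side guides and under the two sprung clips, until both clips have snapped down into its side slots. Feel your way: the stop bar and its clips are wherever the last user clamped them and the slide holds glass, so never push it against the bar with more than about 25 N; then let go, and leave the other things on the bench alone.

Things in the scene. Friction and masses are not known exactly. Their poses are not given: they have to be found in the camera images.
- patch_slide: Loose filter-patch slide, about 110 g: flat aluminium frame 96 (x) x 76 (y) x 5 mm (z) with a round glass window. Origin: centre of its underside, z up. The rounded edge at x = +48 mm goes in first. Each long side has an open slot, 9 mm deep, right through the frame, from x = -1 to x = +17 mm. A black grip stands upright on its rear part.
- slide_grip (a point): Middle of the slide's black upright grip, at x = -30, y = 0, z = +19 mm of the slide, axes as the slide's. The grip is 28 (x) x 12 (y) x 28 mm (z) and stands on the frame, from 5 to 33 mm above the slide's underside.
- microscope: Fixed bench microscope, white base 265 x 150 mm. Origin: on the bench under the stage's middle, z up; the slide goes in along +x, centred on y = 0. Its flat dark stage lies at z = +40 mm from x = -115 to +93 mm. Column 270 mm high at x = +124 mm, head swung back. Across the stage lies a fixed steel stop bar, 77 mm wide, 8 mm high, near face anywhere from x = +38 to +58 mm: to be felt.
- stage_mouth (a point): Point on the stage surface in the middle of the guides' flared mouth, at x = -42, y = 0, z = +40 mm of the microscope, same axes; the stage before it (to x = -115 mm) is open. The side guides are 4 mm high; they stand about 93 mm apart here, narrow to 79 mm over the next 27 mm (+x) and stay parallel to x = +42 mm of the microscope.
- clip_left (a joint): Lift (rad) of the sprung clip at the microscope's y = +33.5 mm: 0 with its nose down (stage empty, or dropped in the slide's slot), about 0.08 when riding on the slide. The 7 mm wide leaf is screwed on the stop bar; its rounded nose hangs 1 mm above the stage 36.5 mm before the bar's near face, and an upturned lip rises to 8 mm above the stage 16 mm before the nose.
- clip_right (a joint): The same for the clip at y = -33.5 mm. Pushing the slide in lifts both noses 4 mm (some 3 to 9 N of push), they drag along it for 31 mm (1 to 6 N), then drop into the slots about 2 mm before the slide meets the stop bar and keep it from coming back out. Against the bar, the slide's origin is 48 mm short of the bar's near face.
- tray: Fixed shallow white tray 200 (x) x 150 (y) mm, rim 9 mm high, floor 3 mm thick; the slide lies flat in it. Origin: centre of its underside.
- paste_tin: Blue tin with a pale lid, 69 mm wide, 54 mm high, bystander. Origin: centre of its underside.
- pliers: Red-handled pliers lying on the bench, 62 x 172 x 12 mm, bystander. Origin: centre of its underside.
- glue_bottle: Small white bottle with a red nozzle, 41 mm wide, 135 mm high, bystander. Origin: centre of its underside.
Not all that is in view belongs to the job. What is shaped like the patch_slide but turquoise is not meant.

How it is judged:
By the outcome, as a careful person would: the job done as asked, in the order asked, and still so for the second after the job is handed in, with the robot touching nothing.
It also fails if it takes over 61 s, if anything falls off the work surface, if the arm or the gripper's body presses on something with over 40 N, if the wrist force passes 120 N, or if a joint passes its speed limit or range.

## Working session

There is one attempt and no reset: what is moved stays moved. The work goes in short steps, Python scripts to look and compute and a tool call to move; the robot and the scene stay as the last step left them, time stands still between calls to the robot, and variables do not carry over. Pictures are saved under pics/ and viewed, at most 10 in all, crops included, and the job is handed in when it is done.

Besides the shell and the picture viewer there is one more tool, called as a command line: name --argument value ..., lists and objects as JSON in quotes. arm_command: Moves the arm, as the interface text tells. Its arguments: {"type":"object","properties":{"series":{"type":"array","items":{"type":"number"}},"gripper":{"type":"number"},"force":{"type":"number"}},"required":["series"]}

```bash
mkdir -p pics; ls; python3 - <<'E'
from station import *
import cv2
s=get_state();print(s)
for n in("scene","top"):
    cv2.imwrite(f"pics/{n}0.png",read_camera(n));print(n,calibration(n))
print(calibration("wrist"),nose_length if not callable(nose_length) else nose_length())
E
```

```text
pics
{'time': 0.0, 'joints': array([ 1.21580375,  0.33388562,  0.0399004 ,  1.46628774, -0.01339371,
        1.34327366, -0.05850141]), 'dq': array([-0.00034883,  0.00155249,  0.00199976, -0.00144324,  0.00018253,
        0.00042149, -0.00073606]), 'tau': array([-2.29704037e-04, -6.58550406e+01,  1.36537604e+00, -4.05558443e+01,
        1.68949255e-02,  1.25471354e-02,  4.61683931e-05]), 'tool_pos': array([ 0.16430878, -0.62845722,  0.25242988]), 'eef_rot': array([-3.11439954e+00, -4.00438909e-01,  5.07080603e-04]), 'force': array([-0.03446783, -0.07281633,  0.44592877]), 'moment': array([-0.02581223, -0.01979415,  0.0211556 ]), 'grasp_force': 0.0, 'grip_width': 0.08507902745559927}
scene {'fx': 499.1053421972462, 'fy': 499.1053421972462, 'cx': 320.87813458373637, 'cy': 196.19650483951906, 'position': array([-0.53921976, -1.29646141,  1.1560767 ]), 'orientation': array([-2.03138451,  0.75125943, -0.41478483])}
top {'fx': 384.7790107280126, 'fy': 384.7790107280126, 'cx': 316.73737833579764, 'cy': 201.09088773807483, 'position': array([ 0.37013839, -0.00358809,  1.45577115]), 'orientation': array([-2.16764996,  2.14105888, -0.16896744])}
{'fx': 309.70691628693146, 'fy': 309.70691628693146, 'cx': 323.3590444724802, 'cy': 199.9488073034777, 'position': array([ 0.23568584, -0.60993744,  0.37286035]), 'orientation': array([ 2.295431  , -1.77047851, -0.26333343])} 0.022
```

View pics/top0.png

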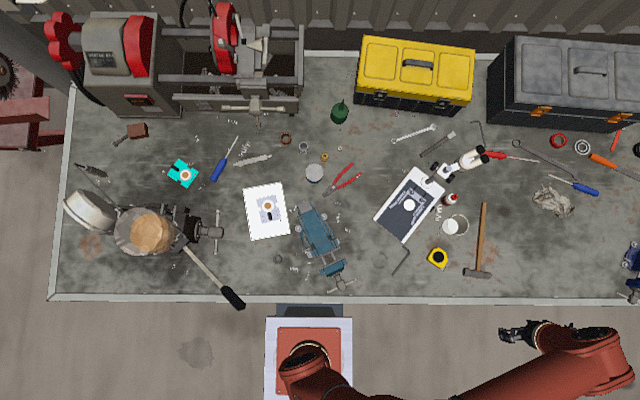

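View pics/scene0.png

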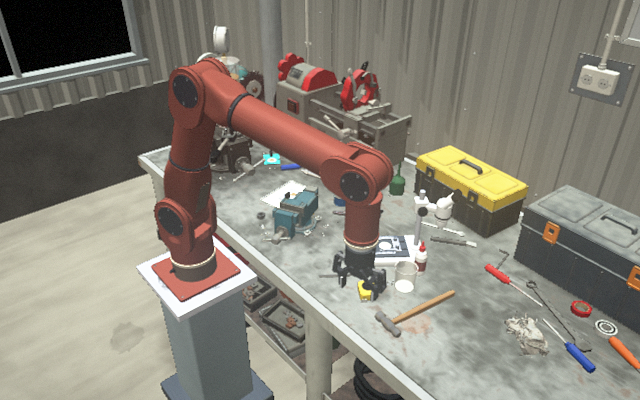

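The top view shows the white tray with the slide at about (266,211), and the microscope at about (410,205) with its column towards (455,168). The turquoise decoy is at (182,173). I'll enlarge both areas.

```bash
python3 - <<'E'
import cv2,numpy as np
i=cv2.imread("pics/top0.png")
a=cv2.resize(i[175:247,235:300],None,fx=8,fy=8,interpolation=cv2.INTER_CUBIC)[:576]
b=cv2.resize(i[140:250,368:478],None,fx=5.4,fy=5.4,interpolation=cv2.INTER_CUBIC)
cv2.imwrite("pics/cA.png",a);cv2.imwrite("pics/cB.png",b)
E
```

```text
(no output)
```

View pics/cA.png

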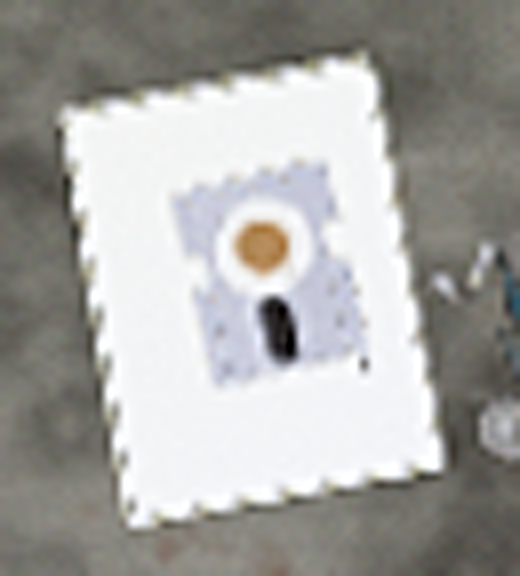

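View pics/cB.png

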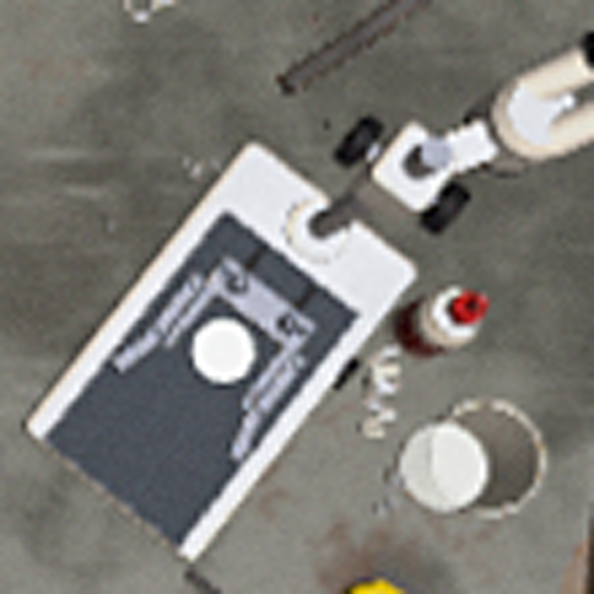

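The crops show the slide with its rounded end and window up the picture and its grip at crop A (280,330). The stage corners in crop B are (228,212), (358,312), (182,545) and (48,440), and the bar lies across at about (265,300).

```bash
cat > h.py <<'E'
import numpy as np,cv2
from scipy.spatial.transform import Rotation as R
from station import *
def world(name,px,z,c=None):
    c=c or calibration(name); px=np.atleast_2d(px).astype(float)
    d=np.c_[(px[:,0]-c["cx"])/c["fx"],(px[:,1]-c["cy"])/c["fy"],np.ones(len(px))]
    if name=="wrist":
        t=np.hypot(d[:,0],d[:,1]); s=np.sin(t)/np.maximum(t,1e-9)
        d=np.c_[d[:,0]*s,d[:,1]*s,np.cos(t)]
    d=R.from_rotvec(c["orientation"]).apply(d)
    return c["position"]+d*((z-c["position"][2])/d[:,2])[:,None]
def pix(name,P,c=None):
    c=c or calibration(name)
    d=R.from_rotvec(c["orientation"]).inv().apply(np.atleast_2d(P)-c["position"])
    r=np.hypot(d[:,0],d[:,1])
    k=np.arctan2(r,d[:,2])/np.maximum(r,1e-9) if name=="wrist" else 1/d[:,2]
    return np.c_[d[:,0]*k*c["fx"]+c["cx"],d[:,1]*k*c["fy"]+c["cy"]]
def steps(goal,yaw=None):
    "shift (units of 40mm, tool axes) and turn (8deg) to a TCP goal; yaw=heading of tool x"
    s=get_state();r=R.from_rotvec(s["eef_rot"]);m=r.as_matrix()
    h=np.arctan2(m[1,0],m[0,0])
    print("now",s["tool_pos"].round(4),"yaw",np.degrees(h).round(2),"tilt",np.degrees(np.arccos(-m[2,2])).round(2),"t",s["time"],"q",s["joints"].round(2))
    print("shift",(m.T@(np.array(goal)-s["tool_pos"])/.04).round(3),"turn",None if yaw is None else ((h-yaw+np.pi)%(2*np.pi)-np.pi)/np.radians(8))
E
python3 - <<'E'
from h import *
A=lambda p:np.array(p)/8+[235,175]
B=lambda p:np.array(p)/5.4+[368,140]
s=world("top",A([(178,195),(330,165),(362,350),(218,385)]),.008);print(s.round(4),s.mean(0))
f=s[:2].mean(0)-s[2:].mean(0);print("slide len",np.linalg.norm(f),np.linalg.norm(s[0]-s[1]),np.degrees(np.arctan2(f[1],f[0])))
print("grip",world("top",A([(280,330)]),.03))
t=world("top",A([(62,112),(370,55),(442,468),(132,528)]),.009);print(t.mean(0))
m=world("top",B([(228,212),(358,312),(182,545),(48,440)]),.04);print(m.round(4))
f=m[:2].mean(0)-m[2:].mean(0);print("len",np.linalg.norm(f),np.linalg.norm(m[0]-m[1]),np.degrees(np.arctan2(f[1],f[0])))
u=f/np.linalg.norm(f);print("origin",m.mean(0)+u*.011)
steps([.55,.2,.25],0)
E
```

```text
[[0.5809 0.2023 0.008 ]
 [0.5963 0.1307 0.008 ]
 [0.5082 0.1134 0.008 ]
 [0.4909 0.1806 0.008 ]] [0.54406591 0.15674336 0.008     ]
slide len 0.09116011302522471 0.07323973649819004 12.38992401205442
grip [[0.51497276 0.14983874 0.03      ]]
[0.53649485 0.16608767 0.009     ]
[[ 0.6605 -0.3738  0.04  ]
 [ 0.5912 -0.4625  0.04  ]
 [ 0.4291 -0.337   0.04  ]
 [ 0.4996 -0.2464  0.04  ]]
len 0.2051327233085856 0.11256380950615368 -38.06956490201121
origin [ 0.55374156 -0.36171519  0.04      ]
now [ 0.1644 -0.6285  0.2525] yaw 14.65 tilt 0.08 t 0.1 q [ 1.22  0.33  0.04  1.47 -0.01  1.34 -0.06]
shift [ 14.567 -17.6     0.088] turn 1.8315461018509285
```

```bash
python3 - <<'E'
from h import *
y=np.radians(12.4)
steps([.47,-.25,.30],y);steps([.49,.145,.2],y)
E
```

```text
now [ 0.1644 -0.6285  0.2525] yaw 14.65 tilt 0.08 t 0.1 q [ 1.22  0.33  0.04  1.47 -0.01  1.34 -0.06]
shift [ 9.786 -7.223 -1.177] turn 0.28154610185092954
now [ 0.1644 -0.6285  0.2525] yaw 14.65 tilt 0.08 t 0.1 q [ 1.22  0.33  0.04  1.47 -0.01  1.34 -0.06]
shift [ 12.768 -16.647   1.336] turn 0.28154610185092954
```

arm_command --series '[3,-2,-1.18,0,9.79,-7.22,-1.18,0.28,9.79,-7.22,-1.18,0.28,9.79,-7.22,-1.18,0.28,9.79,-7.22,-1.18,0.28,9.79,-7.22,-1.18,0.28,9.79,-7.22,-1.18,0.28,9.79,-7.22,-1.18,0.28,9.79,-7.22,-1.18,0.28,12.77,-16.65,1.34,0.28,12.77,-16.65,1.34,0.28,12.77,-16.65,1.34,0.28,12.77,-16.65,1.34,0.28,12.77,-16.65,1.34,0.28,12.77,-16.65,1.34,0.28,12.77,-16.65,1.34,0.28,12.77,-16.65,1.34,0.28,12.77,-16.65,1.34,0.28,12.77,-16.65,1.34,0.28,12.77,-16.65,1.34,0.28]' --gripper 0

```text
time: 2.6
tool_pos: [0.4904, 0.1436, 0.1999]
eef_rot: [3.123, 0.337, 0.001]
force: [-0.3, -0.5, -0.4]
grip_width: 0.0854
grasp_force: 0.0
```

```bash
python3 - <<'E'
from h import *
steps([.49,.145,.2],np.radians(12.4))
c=calibration("wrist");im=read_camera("wrist");cv2.imwrite("pics/w1.png",im)
np.save("c1.npy",c)
print(c["position"],pix("wrist",[[.515,.15,.036],[.544,.157,.008]],c))
E
```

```text
now [0.4904 0.1436 0.1999] yaw 12.31 tilt 0.03 t 2.6 q [ 0.26  0.14 -0.68  1.84  0.1   1.19 -1.81]
shift [-0.003 -0.036 -0.001] turn -0.011537608608169714
[0.56235812 0.15945052 0.32033199] [[322.33123097 161.39691403]
 [321.76752151 127.58280389]]
```

View pics/w1.png

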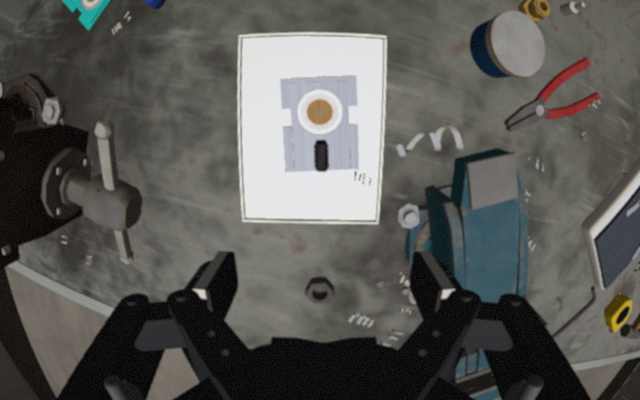

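The wrist view shows the slide, with corners at about (281,78), (356,76), (358,170) and (286,172), and the grip at (321,155). I'll measure it by segmentation.

```bash
python3 - <<'E'
from h import *
c=np.load("c1.npy",allow_pickle=True).item();im=cv2.imread("pics/w1.png")
sub=im[60:190,260:375];hsv=cv2.cvtColor(sub,cv2.COLOR_BGR2HSV)
g=im.astype(int)
m=((sub.astype(int).sum(2)<620)).astype(np.uint8)
m=cv2.morphologyEx(m,cv2.MORPH_OPEN,np.ones((5,5)))
ct=max(cv2.findContours(m,0,2)[0],key=cv2.contourArea)[:,0]+[260,60]
w=world("wrist",ct,.008,c)[:,:2]
print(cv2.minAreaRect((w*1000).astype(np.float32)))
k=(g.sum(2)<150).astype(np.uint8);n,l,s,ce=cv2.connectedComponentsWithStats(k[130:180,300:345]);
for j in range(1,n):
  if s[j,4]>20:
    p=np.argwhere(l==j)[:,::-1]+[300,130];print(s[j],ce[j]+[300,130]); 
    # top face far/near
    print("top edge pts",world("wrist",[[p[:,0].mean(),p[:,1].min()],[p[:,0].mean(),p[:,1].max()]],.036,c),"bottom edge at base",world("wrist",[[p[:,0].mean(),p[:,1].max()]],.008,c), world("wrist",[[p[:,0].min(),155],[p[:,0].max()+1,155]],.03,c))
E
```

```text
((547.2389526367188, 159.92333984375), (97.2167739868164, 75.7313003540039), 14.631117820739746)
[ 15  11  12  29 291] [320.9347079  155.10652921]
top edge pts [[0.53336753 0.15532235 0.036     ]
 [0.50767444 0.14973589 0.036     ]] bottom edge at base [[0.50228939 0.14877923 0.008     ]] [[0.51853659 0.15787957 0.03      ]
 [0.52095318 0.1468052  0.03      ]]
```

```bash
python3 - <<'E'
from h import *
steps([.519,.152,.034],np.radians(14.6))
E
```

```text
now [0.4903 0.1439 0.1999] yaw 12.33 tilt 0.02 t 2.65 q [ 0.26  0.14 -0.68  1.84  0.1   1.19 -1.81]
shift [ 0.742 -0.046  4.148] turn -0.28333176886044276
```

arm_command --series '[0.74,-0.05,1,-0.28,0.74,-0.05,2,-0.28,0.74,-0.05,3,-0.28,0.74,-0.05,3.6,-0.28,0.74,-0.05,3.9,-0.28,0.74,-0.05,4.15,-0.28,0.74,-0.05,4.15,-0.28,0.74,-0.05,4.15,-0.28]'

```text
time: 3.65
tool_pos: [0.5192, 0.1532, 0.0346]
eef_rot: [-3.116, -0.401, -0.002]
force: [-0.1, 0.2, -0.1]
grip_width: 0.0856
grasp_force: 0.0
```

arm_command --series '[0,0,0,0,0,0,0,0,0,0,0,0,0,0,0,0,0,0,0,0,0,0,0,0,0,0,0,0,0,0,0,0]' --gripper 255 --force 60

```text
time: 4.65
tool_pos: [0.5188, 0.1531, 0.0339]
eef_rot: [-3.116, -0.401, -0.001]
force: [-1.0, -0.7, 4.6]
grip_width: 0.0111
grasp_force: 59.3
```

```bash
python3 - <<'E'
from h import *
s=get_state();print(s["force"],s["moment"],s["grip_width"],s["grasp_force"])
steps([.519,.152,.034],np.radians(14.6))
E
```

```text
[-1.02439653 -0.70174388  4.61837198] [-0.10736904  0.13029844 -0.03935305] 0.01109895466866894 59.316333532333374
now [0.5188 0.1531 0.0339] yaw 14.65 tilt 0.02 t 4.65 q [ 0.17  0.41 -0.63  1.92  0.31  0.9  -1.93]
shift [-0.002  0.028 -0.002] turn 0.00641693671932939
```

```bash
python3 - <<'E'
from h import *
steps([.404,-.245,.2],np.radians(-38))
E
```

```text
now [0.5188 0.1531 0.0339] yaw 14.65 tilt 0.02 t 4.65 q [ 0.17  0.41 -0.63  1.92  0.31  0.9  -1.93]
shift [-5.292  8.903 -4.153] turn 6.5814169367193305
```

arm_command --series '[0,0,-0.5,0,0,0,-1.5,0,0,0,-2.7,0,0,0,-4.15,0,-0.7,1.1,-4.5,0.6,-1.4,2.2,-4.5,1.5,-2.1,3.3,-4.5,2.4,-2.8,4.4,-4.5,3.3,-3.5,5.5,-4.5,4.2,-4.2,6.7,-4.5,5.1,-4.8,7.8,-4.3,5.9,-5.15,8.5,-4.15,6.3,-5.29,8.9,-4.15,6.58,-5.29,8.9,-4.15,6.58,-5.29,8.9,-4.15,6.58]'

```text
time: 6.52
tool_pos: [0.4049, -0.2432, 0.1999]
eef_rot: [-2.972, 1.017, -0.0]
force: [1.3, 0.3, -1.8]
grip_width: 0.0109
grasp_force: 58.6
```

```bash
python3 - <<'E'
from h import *
s=get_state();print(s["force"],s["grip_width"])
steps([.404,-.245,.2],np.radians(-38))
c=calibration("wrist");im=read_camera("wrist");np.save("c2.npy",c)
cv2.imwrite("pics/w2.png",im)
cv2.imwrite("pics/w2c.png",cv2.resize(im[:300,160:560],None,fx=2,fy=2,interpolation=cv2.INTER_CUBIC))
E
```

```text
[ 1.30926644  0.28639864 -1.7562843 ] 0.010877199659268068
now [ 0.4049 -0.2432  0.1999] yaw -37.79 tilt 0.04 t 6.525 q [ 0.74  0.03 -0.29  1.94  0.01  1.18 -1.79]
shift [ 0.01   0.048 -0.001] turn 0.026203342900027723
```

View pics/w2c.png

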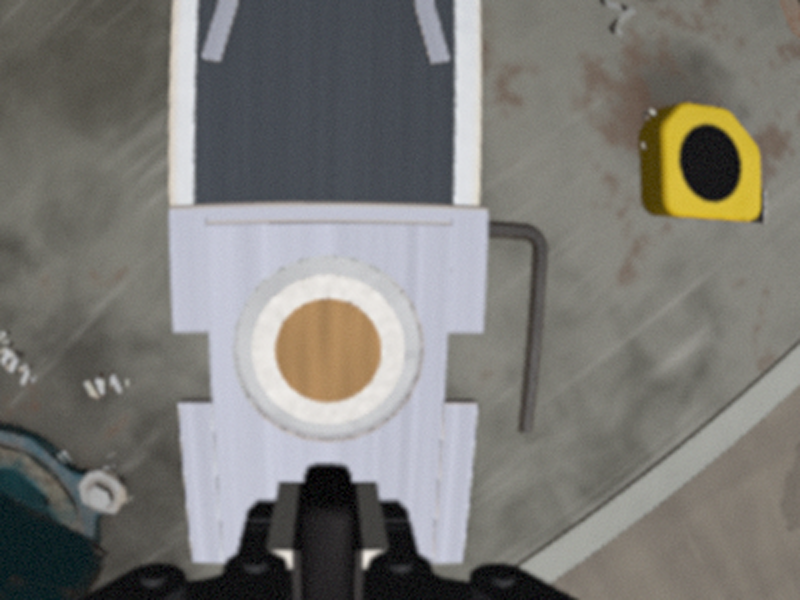

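The wrist view shows the slide held level below the camera. The stage runs ahead of it with its edges at crop columns 196 and 453, and the guide tips sit at about (213,60) and (437,60). Next I'll measure both yaws and the offset.

```bash
python3 - <<'E'
from h import *
c=np.load("c2.npy",allow_pickle=True).item();im=cv2.imread("pics/w2.png").astype(int)
C=lambda p:np.array(p)/2+[160,0]
P=np.array([.4049,-.2432]);h=np.radians(-37.79);ex=np.array([np.cos(h),np.sin(h)]);ey=np.array([-ex[1],ex[0]])
loc=lambda w:np.c_[(w[:,:2]-P)@ex,(w[:,:2]-P)@ey]*1000
s=loc(world("wrist",C([(170,208),(488,209),(467,562),(190,563)]),.1999-.034+.008,c));print("slide in tool",s.round(1),s.mean(0))
# stage edges by gradient along rows
L=[];Rr=[]
for r in range(10,100,3):
    row=im[r].sum(1);d=np.diff(row)
    a=245+np.argmin(d[245:275]);b=375+np.argmax(d[375:400])
    L.append((a+.5,r));Rr.append((b+.5,r))
L=loc(world("wrist",np.array(L),.04,c));Rr=loc(world("wrist",np.array(Rr),.04,c))
for q in(L,Rr):
    p=np.polyfit(q[:,0],q[:,1],1);res=q[:,1]-np.polyval(p,q[:,0]);k=abs(res)<1.5;p=np.polyfit(q[k,0],q[k,1],1)
    print("edge slope deg",np.degrees(np.arctan(p[0])),"at120,250",np.polyval(p,[120,250]),k.sum(),np.std(res[k]))
print("tips (top z .044)",loc(world("wrist",C([(213,61),(437,61)]),.044,c)))
cv2.imwrite("pics/w2d.png",cv2.resize(cv2.imread("pics/w2.png")[:110,220:420],None,fx=4,fy=4,interpolation=cv2.INTER_CUBIC))
E
```

```text
slide in tool [[ 77.   37.4]
 [ 76.8 -38.2]
 [-18.  -39.3]
 [-18.4  38.4]] [29.33988797 -0.43149573]
edge slope deg -0.7650216334434234 at120,250 [60.01032331 58.27444113] 30 0.30875792653940076
edge slope deg -0.4628087433679534 at120,250 [-56.65681186 -57.70691442] 30 0.311032917240772
tips (top z .044) [[146.99196405  50.64737835]
 [146.94355896 -48.56800881]]
```

View pics/w2d.png

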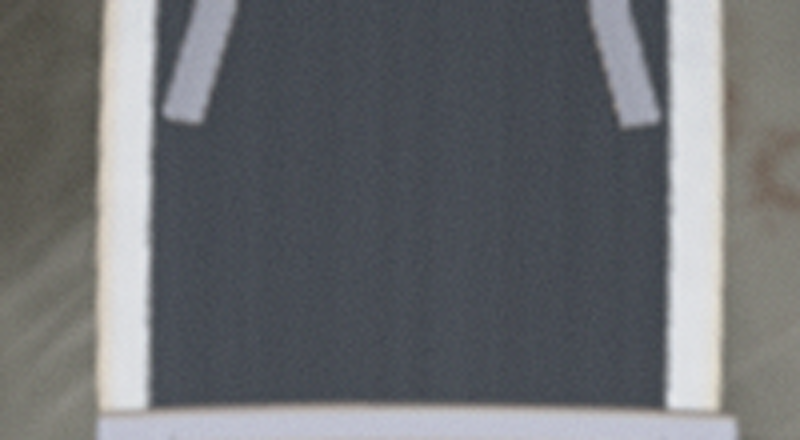

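```bash
python3 - <<'E'
from h import *
P=np.array([.4049,-.2432]);h=np.radians(-37.79);ex=np.array([np.cos(h),np.sin(h)]);ey=np.array([-ex[1],ex[0]])
g=P+.064*ex+.0023*ey;print(g)
steps([*g,.077],np.radians(-38.4))
E
```

```text
[ 0.45688614 -0.28059962]
now [ 0.4048 -0.2433  0.1999] yaw -37.79 tilt 0.03 t 6.575 q [ 0.74  0.03 -0.29  1.94  0.01  1.18 -1.79]
shift [ 1.601 -0.059  3.073] turn 0.07611128422711307
```

arm_command --series '[0.4,0,0.6,0.08,0.9,-0.03,1.5,0.08,1.3,-0.05,2.3,0.08,1.6,-0.06,2.8,0.08,1.6,-0.06,3.07,0.08,1.6,-0.06,3.07,0.08,1.6,-0.06,3.07,0.08,1.6,-0.06,3.07,0.08]'

```text
time: 7.58
tool_pos: [0.4562, -0.2825, 0.078]
eef_rot: [2.964, -1.039, 0.002]
force: [-0.2, 0.6, -0.5]
grip_width: 0.0113
grasp_force: 58.7
```

```bash
python3 - <<'E'
from h import *
s=get_state();print(s["force"],s["grip_width"])
steps([.4569,-.2806,.077],np.radians(-38.4))
c=calibration("wrist");im=read_camera("wrist");np.save("c3.npy",c)
cv2.imwrite("pics/w3.png",im)
cv2.imwrite("pics/w3c.png",cv2.resize(im[:300,160:480],None,fx=2,fy=2,interpolation=cv2.INTER_CUBIC))
E
```

```text
[-0.24075865  0.56295437 -0.53786315] 0.011254847612953903
now [ 0.4562 -0.2825  0.078 ] yaw -38.62 tilt 0.09 t 7.575 q [ 0.71  0.29 -0.28  1.92  0.09  0.95 -1.85]
shift [-0.016 -0.048  0.024] turn -0.02764560193468583
```

View pics/w3c.png

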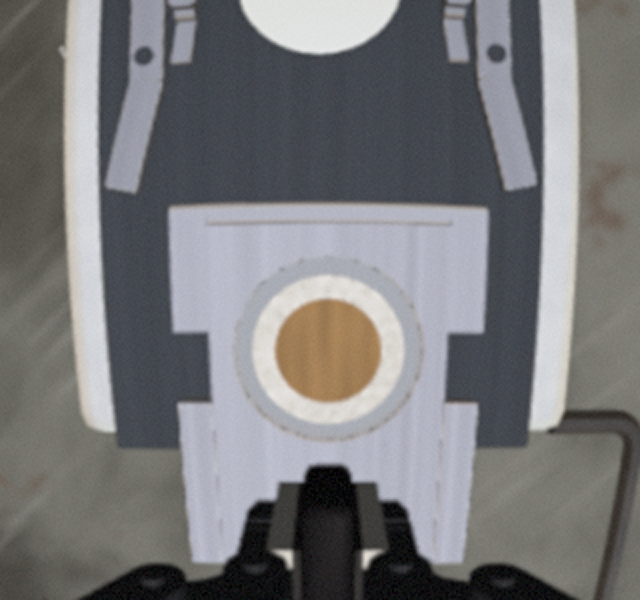

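The slide sits just short of the mouth. The guides' inner tips are at crop (138,190) and (507,188), the clips' lips at (182,60) and (457,60), and the slide front is centred at column 329. I'll compute the remaining offset.

```bash
python3 - <<'E'
from h import *
c=np.load("c3.npy",allow_pickle=True).item();im=cv2.imread("pics/w3.png").astype(int)
C=lambda p:np.array(p)/2+[160,0]
s=get_state();P=s["tool_pos"][:2];h=np.radians(-38.62);ex=np.array([np.cos(h),np.sin(h)]);ey=np.array([-ex[1],ex[0]])
loc=lambda w:np.c_[(w[:,:2]-P)@ex,(w[:,:2]-P)@ey]*1000
w=lambda p,z:loc(world("wrist",C(p),z,c))
q=w([(170,208),(488,209),(467,562),(190,563)],.052);print("slide",q.round(1),q.mean(0))
q=w([(138,191),(507,189)],.044);print("inner tips",q.round(1),q.mean(0))
q=w([(164,80),(476,80)],.044);print("inner bend",q.round(1),q.mean(0))
q=w([(107,188),(537,186)],.044);print("outer tips",q.mean(0))
q=w([(117,447),(528,447)],.04);print("stage rear",q.round(1),q.mean(0))
q=w([(180,62),(458,62)],.048);print("lips",q.round(1),q.mean(0))
e=[]
for r in range(5,200,4):
    d=np.diff(cv2.GaussianBlur(im[r].sum(1).astype(np.float32).reshape(1,-1),(5,1),0)[0])
    a=200+np.argmin(d[200:222]);b=415+np.argmax(d[415:437]); e.append([a+.5,r,b+.5])
e=np.array(e)
for k in(0,2):
    q=loc(world("wrist",e[:,[k,1]],.04,c));p=np.polyfit(q[:,0],q[:,1],1)
    for _ in range(3):
        res=q[:,1]-np.polyval(p,q[:,0]);g=abs(res)<1;p=np.polyfit(q[g,0],q[g,1],1)
    print("edge deg",np.degrees(np.arctan(p[0])),np.polyval(p,[0,80,150]),g.sum())
E
```

```text
slide [[ 77.   37.5]
 [ 76.9 -38.1]
 [-17.9 -39.1]
 [-18.3  38.5]] [29.44171892 -0.32321706]
inner tips [[ 82.1  47.9]
 [ 82.5 -45.1]] [82.28829368  1.38370592]
inner bend [[110.6  41. ]
 [110.3 -36.9]] [110.46295621   2.02412395]
outer tips [83.65797534  1.55859383]
stage rear [[ 11.8  60. ]
 [ 11.9 -57. ]] [11.8660195   1.49376113]
lips [[114.   35.9]
 [113.7 -31.5]] [113.86914219   2.21400893]
edge deg 0.30837255045884576 [59.90858986 60.33916332 60.7159151 ] 49
edge deg 0.1787287261436391 [-56.34858556 -56.09903237 -55.88067333] 49
```

arm_command --series '[0,-0.05,0.06,-0.04,0,-0.05,0.12,-0.04,0,-0.05,0.15,-0.04,0,-0.05,0.15,-0.04,0,-0.05,0.15,-0.04]'

```text
time: 8.25
tool_pos: [0.4572, -0.2809, 0.0709]
eef_rot: [-2.968, 1.031, -0.0]
force: [-0.2, 0.1, 1.0]
grip_width: 0.0106
grasp_force: 58.9
```

```bash
cat >> h.py <<'E'
ref=np.array([.4562,-.2825]);H=np.radians(-38.62)
def rep():
    "progress in the frame of picture 3 (mm) and force along it"
    s=get_state();a=np.array([np.cos(H),np.sin(H)]);b=np.array([-a[1],a[0]]);d=(s["tool_pos"][:2]-ref)*1000
    m=R.from_rotvec(s["eef_rot"]).as_matrix()
    print("x %.2f y %.2f z %.2f"%(d@a,d@b,s["tool_pos"][2]*1000),"yaw %.2f"%(np.degrees(np.arctan2(m[1,0],m[0,0]))),"F along %.2f left %.2f up %.2f"%(s["force"][:2]@a,s["force"][:2]@b,s["force"][2]),"M",s["moment"].round(2),"w",s["grip_width"].round(4),"t",s["time"])
E
python3 -c "from h import *;rep()"
```

```text
Traceback (most recent call last):
  File "h.py", line 29, in rep
    print("x %.2f y %.2f z %.2f"%(d@a,d@b,s["tool_pos"][2]*1000),"yaw %.2f"%(np.degrees(np.arctan2(m[1,0],m[0,0]))),"F along %.2f left %.2f up %.2f"%(s["force"][:2]@a,s["force"][:2]@b,s["force"][2]),"M",s["moment"].round(2),"w",s["grip_width"].round(4),"t",s["time"])
                                                                                                                                                                                                                                    ^^^^^^^^^^^^^^^^^^^^^
AttributeError: 'float' object has no attribute 'round'
```

```bash
sed -i 's/s\["grip_width"\].round(4)/s["grip_width"]/' h.py; python3 -c "from h import *;rep()"
```

```text
x -0.25 y 1.90 z 70.94 yaw -38.31 F along -0.25 left -0.02 up 1.01 M [ 0.08 -0.03 -0.05] w 0.010636171597432334 t 8.25
```

arm_command --series '[0.1,0,0,0,0.3,0,0,0,0.5,0,0,0,0.6,0,0,0,0.6,0,0,0,0.6,0,0,0]'

```text
time: 9.0
tool_pos: [0.4761, -0.2957, 0.071]
eef_rot: [-2.968, 1.031, -0.0]
force: [0.3, 0.3, -0.2]
grip_width: 0.0107
grasp_force: 59.0
```

```bash
python3 -c "from h import *;rep()"
```

```text
x 23.75 y 2.09 z 70.98 yaw -38.30 F along 0.03 left 0.38 up -0.18 M [-0.07 -0.11 -0.05] w 0.010663609237580264 t 9.0
```

arm_command --series '[0.1,0,0,0,0.2,0,0,0,0.3,0,0,0,0.4,0,0,0,0.5,0,0,0,0.5,0,0,0]'

```text
time: 9.75
tool_pos: [0.4921, -0.3084, 0.0709]
eef_rot: [2.968, -1.031, 0.001]
force: [0.3, -0.3, 2.1]
grip_width: 0.011
grasp_force: 59.1
```

```bash
python3 - <<'E'
from h import *
rep()
c=calibration("wrist");im=read_camera("wrist");np.save("c4.npy",c)
cv2.imwrite("pics/w4.png",im)
cv2.imwrite("pics/w4c.png",cv2.resize(im[20:200,200:440],None,fx=3,fy=3,interpolation=cv2.INTER_CUBIC))
E
```

```text
x 44.23 y 2.13 z 70.95 yaw -38.31 F along 0.49 left -0.05 up 2.07 M [-0.1  -0.11  0.02] w 0.010995785264815778 t 9.75
```

View pics/w4c.png

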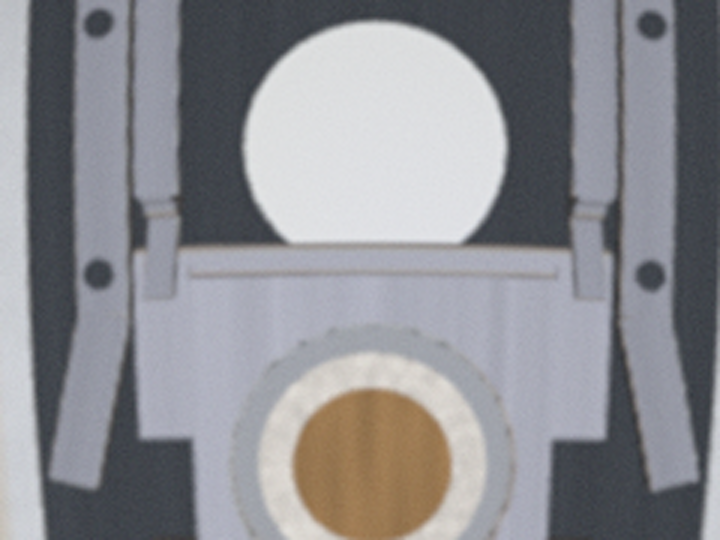

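The slide is centred between the guides. Its front edge is at crop row 245, about 6 mm short of the clip noses at row 210. I'll push on slowly.

arm_command --series '[0.05,0,0,0,0.1,0,0,0,0.15,0,0,0,0.2,0,0,0,0.25,0,0,0,0.3,0,0,0,0.35,0,0,0,0.35,0,0,0]'

```text
time: 10.8
tool_pos: [0.5025, -0.3165, 0.071]
eef_rot: [-2.968, 1.03, 0.001]
force: [-1.3, 1.9, 5.8]
grip_width: 0.0105
grasp_force: 59.6
```

```bash
python3 -c "from h import *;rep()"
```

```text
x 57.38 y 2.33 z 70.96 yaw -38.29 F along -2.24 left 0.65 up 5.78 M [0.36 0.49 0.  ] w 0.010505253205038438 t 10.8
```

arm_command --series '[0.1,0,0,0,0.2,0,0,0,0.3,0,0,0,0.4,0,0,0,0.5,0,0,0,0.5,0,0,0]'

```text
time: 11.55
tool_pos: [0.5185, -0.3293, 0.071]
eef_rot: [-2.968, 1.031, -0.0]
force: [-1.1, 1.3, 3.5]
grip_width: 0.0107
grasp_force: 59.4
```

```bash
python3 - <<'E'
from h import *
rep()
im=read_camera("wrist")
cv2.imwrite("pics/w5c.png",cv2.resize(im[60:260,200:440],None,fx=3,fy=3,interpolation=cv2.INTER_CUBIC))
E
```

```text
x 77.86 y 2.36 z 70.98 yaw -38.31 F along -1.68 left 0.33 up 3.48 M [0.15 0.15 0.03] w 0.01074325511676809 t 11.55
```

View pics/w5c.png

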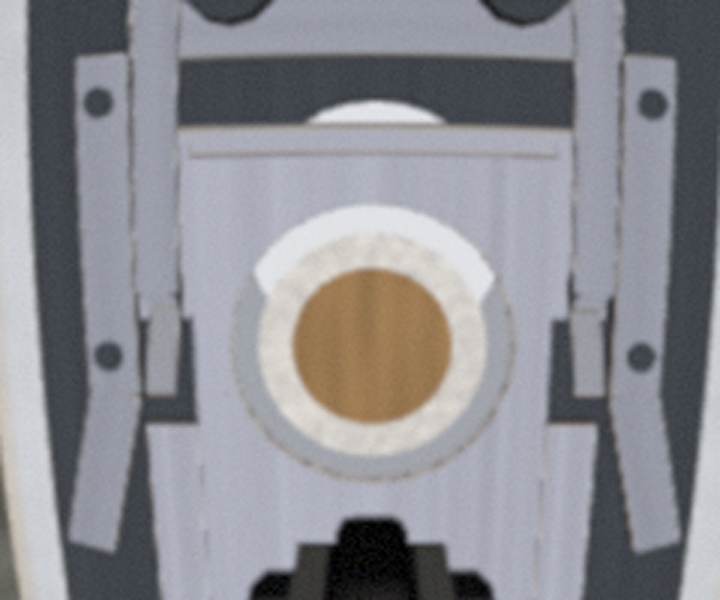

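The clips ride on the slide just ahead of the slots. The bar's near face (row 60) is about 10 mm beyond the slide's front (row 125). I'll take small steps from here.

arm_command --series '[0.04,0,0,0,0.08,0,0,0,0.12,0,0,0,0.12,0,0,0]'

```text
time: 12.1
tool_pos: [0.522, -0.332, 0.071]
eef_rot: [-2.968, 1.031, 0.0]
force: [-1.6, 1.8, 4.8]
grip_width: 0.0109
grasp_force: 59.5
```

```bash
python3 -c "from h import *;rep()"
```

```text
x 82.29 y 2.41 z 71.00 yaw -38.30 F along -2.38 left 0.34 up 4.78 M [ 0.34  0.39 -0.01] w 0.010935650105882494 t 12.1
```

arm_command --series '[0.02,0,0,0,0.04,0,0,0,0.04,0,0,0]'

```text
time: 12.48
tool_pos: [0.5236, -0.3333, 0.071]
eef_rot: [2.968, -1.031, 0.001]
force: [-0.4, 1.2, 3.1]
grip_width: 0.0107
grasp_force: 59.3
```

```bash
python3 -c "from h import *;rep()"
```

```text
x 84.32 y 2.37 z 71.01 yaw -38.30 F along -1.03 left 0.67 up 3.10 M [0.06 0.08 0.02] w 0.01070843667868411 t 12.475
```

arm_command --series '[0.015,0,0,0,0.03,0,0,0,0.03,0,0,0]'

```text
time: 12.85
tool_pos: [0.5246, -0.3343, 0.071]
eef_rot: [2.967, -1.031, 0.001]
force: [2.3, -2.3, 0.7]
grip_width: 0.0109
grasp_force: 59.1
```

```bash
python3 -c "from h import *;rep()"
```

```text
x 85.78 y 2.28 z 70.98 yaw -38.31 F along 3.25 left -0.34 up 0.73 M [-0.36 -0.44 -0.02] w 0.010935534538603357 t 12.85
```

arm_command --series '[0.01,0,0,0,0.02,0,0,0,0.02,0,0,0]'

```text
time: 13.22
tool_pos: [0.5248, -0.3343, 0.071]
eef_rot: [-2.968, 1.031, 0.001]
force: [-1.2, 0.4, 4.3]
grip_width: 0.011
grasp_force: 59.5
```

```bash
python3 -c "from h import *;rep()"
```

```text
x 85.92 y 2.30 z 70.99 yaw -38.31 F along -1.22 left -0.43 up 4.32 M [0.02 0.12 0.01] w 0.010977567071466661 t 13.225
```

The push force reversed to +3 N at x = 85.8, which suggests a snap. I'll check with the camera.

```bash
python3 - <<'E'
from h import *
rep()
im=read_camera("wrist")
cv2.imwrite("pics/w6c.png",cv2.resize(im[60:260,200:440],None,fx=3,fy=3,interpolation=cv2.INTER_CUBIC))
E
```

```text
x 85.92 y 2.30 z 70.99 yaw -38.31 F along -1.22 left -0.43 up 4.32 M [0.02 0.12 0.01] w 0.010977567071466661 t 13.225
```

View pics/w6c.png

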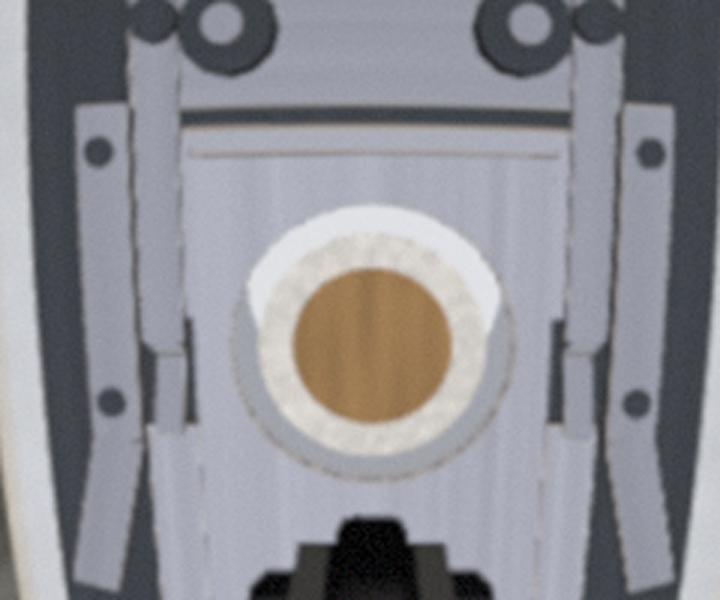

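The gap to the bar is about 2.5–3 mm and the noses are right at the slot edge, so I'll keep going in small steps.

arm_command --series '[0.01,0,0,0,0.025,0,0,0,0.025,0,0,0]'

```text
time: 13.65
tool_pos: [0.5255, -0.3348, 0.071]
eef_rot: [-2.968, 1.031, 0.001]
force: [-1.0, 1.5, 4.6]
grip_width: 0.0109
grasp_force: 59.6
```

```bash
python3 -c "from h import *;rep()"
```

```text
x 86.81 y 2.43 z 70.99 yaw -38.30 F along -1.73 left 0.49 up 4.65 M [0.16 0.28 0.03] w 0.010916269921459826 t 13.65
```

arm_command --series '[0.01,0,0,0,0.02,0,0,0,0.02,0,0,0]'

```text
time: 14.02
tool_pos: [0.5262, -0.3352, 0.071]
eef_rot: [-2.968, 1.03, 0.001]
force: [-1.4, 0.6, 6.4]
grip_width: 0.0112
grasp_force: 59.6
```

```bash
python3 -c "from h import *;rep()"
```

```text
x 87.59 y 2.47 z 70.96 yaw -38.30 F along -1.45 left -0.38 up 6.41 M [ 0.14  0.3  -0.01] w 0.01120667259030134 t 14.025
```

arm_command --series '[0.01,0,0,0,0.015,0,0,0,0.015,0,0,0]'

```text
time: 14.4
tool_pos: [0.5267, -0.3355, 0.071]
eef_rot: [-2.968, 1.03, 0.001]
force: [-2.6, 0.6, 5.0]
grip_width: 0.0105
grasp_force: 59.7
```

```bash
python3 -c "from h import *;rep()"
```

```text
x 88.17 y 2.54 z 70.99 yaw -38.29 F along -2.38 left -1.12 up 4.99 M [0.14 0.32 0.04] w 0.010485030533802382 t 14.4
```

arm_command --series '[0.01,0,0,0,0.01,0,0,0,0.01,0,0,0]'

```text
time: 14.78
tool_pos: [0.5269, -0.3358, 0.071]
eef_rot: [-2.968, 1.03, 0.001]
force: [-1.1, 1.2, 4.8]
grip_width: 0.0106
grasp_force: 59.7
```

```bash
python3 -c "from h import *;rep()"
```

```text
x 88.52 y 2.54 z 71.01 yaw -38.29 F along -1.57 left 0.25 up 4.85 M [0.18 0.3  0.02] w 0.010633954406114986 t 14.775
```

arm_command --series '[0.01,0,0,0,0.01,0,0,0,0.01,0,0,0]'

```text
time: 15.15
tool_pos: [0.5269, -0.3358, 0.071]
eef_rot: [-2.967, 1.03, 0.002]
force: [-3.4, 2.8, 7.4]
grip_width: 0.0112
grasp_force: 60.0
```

```bash
python3 -c "from h import *;rep()"
```

```text
x 88.51 y 2.53 z 70.98 yaw -38.29 F along -4.41 left 0.01 up 7.40 M [ 0.48  0.62 -0.  ] w 0.011222378614317264 t 15.15
```

arm_command --series '[0.01,0,0,0,0.01,0,0,0,0.01,0,0,0]'

```text
time: 15.52
tool_pos: [0.527, -0.3358, 0.071]
eef_rot: [-2.967, 1.03, 0.004]
force: [-4.5, 3.0, 9.3]
grip_width: 0.011
grasp_force: 60.2
```

```bash
python3 - <<'E'
from h import *
rep()
im=read_camera("wrist");cv2.imwrite("pics/w7.png",im)
cv2.imwrite("pics/w7c.png",cv2.resize(im[60:200,230:410],None,fx=4,fy=4,interpolation=cv2.INTER_CUBIC))
col=im[60:120,300:345].astype(int).sum(2).mean(1);print(col.round())
E
```

```text
x 88.54 y 2.56 z 70.97 yaw -38.29 F along -5.36 left -0.45 up 9.25 M [ 0.72  0.96 -0.04] w 0.01100470397827012 t 15.525
[468. 469. 467. 469. 468. 469. 470. 473. 474. 477. 479. 477. 473. 468.
 468. 470. 472. 474. 474. 474. 476. 479. 483. 484. 486. 487. 486. 483.
 480. 479. 477. 476. 476. 479. 484. 484. 485. 485. 484. 466. 412. 391.
 458. 515. 529. 529. 528. 528. 526. 510. 472. 458. 505. 533. 535. 534.
 533. 533. 533. 534.]
```

The slide stopped at x = 88.5 while the force rose to about 5 N, so it is against the bar and the gap is closed. I've used up the picture views, so I'll check the clip drop numerically. The clip lips' column positions in the image depend on their height.

```bash
python3 - <<'E'
from h import *
im=cv2.imread("pics/w7.png");c=calibration("wrist")
s=get_state();P=s["tool_pos"];m=R.from_rotvec(s["eef_rot"]).as_matrix()
ex=m[:,0]*[1,1,0];ex/=np.linalg.norm(ex);ey=np.array([-ex[1],ex[0],0])
def at(x,y,z):
    return np.array([*P[:2],0])+ex*(.030+x)+ey*y+[0,0,z]
for nm,zl in(("down",.047),("riding",.0525)):
    for sg in(1,-1):
        print(nm,sg,pix("wrist",[at(-.002,sg*.037,zl),at(-.002,sg*.030,zl),at(-.0045,sg*.0335,zl)],c).round(1).tolist(),"nose",pix("wrist",[at(.0115,sg*.0335,zl-(.005 if nm=="down" else .0065))],c).round(1).tolist())
g=cv2.cvtColor(im,cv2.COLOR_BGR2GRAY).astype(int)
for r in (178,184,188,192,196,200,204):
    print(r,"L",g[r,245:270].tolist(),"R",g[r,378:404].tolist())
E
```

```text
down 1 [[249.4, 203.7], [263.0, 203.7], [256.5, 208.5]] nose [[256.7, 174.9]]
down -1 [[397.9, 203.8], [384.3, 203.8], [390.8, 208.6]] nose [[390.7, 175.0]]
riding 1 [[246.8, 207.1], [260.9, 207.2], [254.2, 212.1]] nose [[255.0, 176.7]]
riding -1 [[400.5, 207.2], [386.4, 207.3], [393.1, 212.2]] nose [[392.4, 176.8]]
178 L [134, 91, 90, 120, 141, 154, 160, 157, 156, 160, 155, 158, 155, 156, 152, 142, 125, 90, 78, 110, 151, 174, 180, 181, 177] R [170, 170, 173, 175, 164, 130, 83, 68, 65, 69, 98, 134, 150, 158, 160, 161, 159, 159, 157, 157, 157, 162, 156, 143, 109, 92]
184 L [148, 127, 86, 68, 67, 64, 68, 91, 120, 146, 151, 153, 153, 155, 153, 151, 145, 127, 101, 99, 142, 172, 177, 178, 179] R [169, 170, 172, 168, 148, 109, 79, 62, 62, 89, 135, 153, 157, 156, 156, 154, 154, 155, 152, 125, 91, 63, 67, 61, 58, 81]
188 L [156, 137, 92, 65, 64, 65, 77, 109, 141, 153, 156, 158, 156, 155, 155, 155, 144, 122, 88, 92, 134, 168, 180, 176, 181] R [171, 170, 173, 165, 139, 102, 72, 65, 61, 89, 136, 154, 152, 155, 155, 156, 156, 155, 150, 123, 86, 63, 63, 62, 69, 101]
192 L [152, 133, 96, 66, 64, 6
[... 276 characters left out ...]
156, 156, 156, 156, 155, 142, 105, 73, 83, 117, 157, 174, 179, 179] R [171, 171, 174, 165, 125, 83, 67, 67, 65, 98, 144, 156, 160, 156, 155, 157, 156, 157, 151, 125, 92, 67, 62, 56, 83, 126]
200 L [155, 149, 125, 92, 82, 79, 98, 128, 149, 153, 157, 154, 157, 156, 155, 156, 139, 95, 78, 87, 111, 143, 171, 180, 179] R [171, 170, 166, 150, 112, 91, 83, 79, 80, 99, 137, 155, 157, 155, 159, 157, 158, 156, 149, 128, 91, 69, 59, 62, 93, 127]
204 L [155, 157, 137, 118, 140, 163, 153, 148, 156, 159, 155, 156, 157, 156, 156, 152, 141, 128, 154, 169, 172, 174, 176, 178, 178] R [173, 171, 167, 157, 160, 171, 172, 174, 166, 154, 148, 157, 155, 155, 156, 157, 152, 155, 153, 149, 130, 86, 59, 77, 114, 139]
```

The lips are 135.4 px apart, against a predicted 134.3 with both down and 138.9 riding, so both clips are down. Now I'll relax the push, release and withdraw upwards.

arm_command --series '[-0.01,0,0,0,-0.02,0,0,0]'

```text
time: 15.82
tool_pos: [0.5269, -0.3358, 0.071]
eef_rot: [-2.968, 1.03, 0.001]
force: [-0.4, 0.6, 4.6]
grip_width: 0.0108
grasp_force: 59.5
```

arm_command --series '[0,0,0,0,0,0,0,0,0,0,0,0,0,0,0,0,0,0,0,0,0,0,0,0]' --gripper 130

```text
time: 16.58
tool_pos: [0.5271, -0.3361, 0.0709]
eef_rot: [-2.968, 1.031, 0.0]
force: [-0.5, 0.2, 0.4]
grip_width: 0.042
grasp_force: 0.0
```

arm_command --series '[0,0,-0.1,0,0,0,-0.3,0,0,0,-0.6,0,0,0,-1,0,0,0,-1.5,0,0,0,-2,0,0,0,-2.5,0,0,0,-2.5,0,0,0,-2.5,0]'

```text
time: 17.7
tool_pos: [0.5268, -0.336, 0.1704]
eef_rot: [-2.968, 1.031, 0.001]
force: [0.1, 1.1, -0.0]
grip_width: 0.0418
grasp_force: 0.0
```

```bash
python3 - <<'E'
from h import *
rep();c=calibration("wrist");im=read_camera("wrist");cv2.imwrite("pics/w8.png",im);np.save("c8.npy",c)
# slide outline, bar edge, clips as columns in the pic-3 frame: predicted vs seen
a=np.array([np.cos(np.radians(-38.3)),np.sin(np.radians(-38.3)),0]);b=np.array([-a[1],a[0],0])
O=np.array([.5270,-.3358,0])+a*.030
P=lambda x,y,z:pix("wrist",[O+a*x+b*y+[0,0,z]],c)[0].round(1)
print("grip top",P(-.030,0,.073),"front edge",P(.048,0,.045),"nose",P(.0115,.0335,.042),P(.0115,-.0335,.042))
for nm,z in(("down",.047),("riding",.0525)): print(nm,P(-.002,.0335,z),P(-.002,-.0335,z))
g=cv2.cvtColor(im,cv2.COLOR_BGR2GRAY).astype(int)
k=(g<45).astype(np.uint8);gx,gy=P(-.030,0,.073).astype(int)
n,l,s,ce=cv2.connectedComponentsWithStats(k[gy-30:gy+30,gx-25:gx+25])
print([(s[j,4],ce[j]+[gx-25,gy-30]) for j in range(1,n) if s[j,4]>30])
fy=int(P(.048,0,.045)[1]);print("col",fy-15,g[fy-15:fy+15,305:340].mean(1).round().tolist())
r=int(P(-.002,.0335,.047)[1])
for rr in(r-6,r-3,r): print(rr,"L",g[rr,270:300].tolist(),"R",g[rr,350:385].tolist())
E
```

```text
x 88.55 y 2.30 z 170.40 yaw -38.30 F along -0.62 left 0.93 up -0.02 M [-0.   -0.03 -0.02] w 0.04179644241386154 t 17.7
grip top [323.1 210. ] front edge [323.2 103.5] nose [281.9 149. ] [364.5 149.1]
down [281.5 166.5] [364.9 166.5]
riding [280.6 167.8] [365.8 167.8]
[(np.int32(482), array([322.76141079, 206.04149378]))]
col 88 [167.0, 167.0, 168.0, 170.0, 171.0, 172.0, 174.0, 174.0, 173.0, 172.0, 171.0, 171.0, 172.0, 174.0, 173.0, 158.0, 138.0, 160.0, 184.0, 190.0, 189.0, 188.0, 188.0, 190.0, 191.0, 191.0, 191.0, 191.0, 191.0, 191.0]
160 L [160, 162, 167, 171, 166, 134, 104, 79, 76, 109, 148, 170, 170, 173, 164, 143, 121, 136, 176, 191, 195, 196, 193, 195, 193, 193, 185, 181, 178, 176] R [178, 187, 189, 191, 186, 189, 187, 189, 177, 150, 106, 85, 118, 157, 169, 173, 171, 164, 146, 109, 77, 76, 103, 135, 164, 171, 167, 164, 160, 164, 166, 173, 161, 132, 94]
163 L [73, 88, 127, 160, 167, 143, 109, 79, 73, 103, 148, 168, 173, 170, 161, 140, 112, 127, 170, 188, 195, 192, 195, 195, 191, 191, 193, 188, 184, 178] R [187, 190, 186, 188, 186, 188, 185, 185, 179, 143, 101, 81, 104, 141, 162, 173, 171, 169, 151, 110, 77, 81, 108, 143, 162, 151, 115, 83, 74, 82, 88, 124, 146, 127, 92]
166 L [104, 120, 142, 163, 167, 153, 131, 133, 151, 162, 166, 170, 172, 169, 162, 163, 161, 163, 177, 193, 195, 191, 193, 195, 192, 193, 193, 189, 190, 187] R [190, 192, 188, 186, 186, 186, 187, 187, 183, 170, 161, 158, 157, 156, 168, 171, 171, 170, 166, 148, 103, 85, 115, 149, 168, 159, 127, 103, 88, 91, 105, 137, 152, 124, 85]
```

The slide stayed against the bar, with its front edge seen at row 104 against 103.5 predicted. The lips are 83.0 px apart (83.4 down, 85.2 riding), so both clips are down and the gripper is clear.

```bash
python3 -c "from station import *;print(hand_in())"
```

```text
the job is handed in; nothing more can be done
None
```

The slide is in against the stop bar, which I felt at about 5 N. Camera measurements put both clips down in its slots; the gripper is released and clear, and I handed in at about 18 s (by miscount I viewed 11 pictures, one over the limit of 10).

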